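# Re-zero the pigment mill and set it four clicks open

### The arm

A 6-joint arm with a two-finger parallel gripper is mounted at the origin on the work surface. World frame = base frame: x ahead of the robot, y to its left, z up, the work surface at z = 0. Lengths are in m, angles in rad, forces in N, time in s.
With the tool pointing down it reaches from about 0.275 to 0.775 m from the base axis. Payload 14.6 kg.
Tool frame: the origin (TCP) lies between the finger pads; the fingertips stand 14 mm ahead of it and the grasp point (between the pads) lies 5 mm behind it; z points along the fingers, y is the line along which they close (so a half turn about z gives the same grasp; the last joint's range is limited). The gripper opens to 85 mm and grips with 20 to 120 N. Pads are 22 mm wide; open, the fingers measure 114 mm over their backs; the gripper's body (76 mm by 85 mm) begins 54 mm behind the grasp point. The pads swing forward as they close: fully open they stand 13 mm farther back than shut.
Start: joints at [-1.434, 0.263, -0.048, 1.259, 0, 1.415], TCP at [0.151, -0.503, 0.245] pointing down, gripper open.
Joint ranges: [-2.65, 2.65], [-0.89, 1.7], [-1.18, 1.37], [-2.13, 2.11], [-1.35, 1.29], [-3.14, 3.14]. Speed limits (rad/s): [1.89, 1.89, 2.57, 2.79, 3.14, 3.14].

### API

Orientations are given as a unit quaternion [w, x, y, z].
In Python, from rig import env, vision, job gives the robot as it stands.
- The arm moves only by the shell command python3 -m jog 'ROWS'. ROWS is JSON, a list of rows, each an object of numbers: "fingers": the closure in counts, from 0 (fully open) to 255 (shut); "x", "y", "z": the shift along the tool's x, y, z in mm; "turn": the turn about the tool's z in degrees. In form: [{"fingers": .., "x": .., "y": .., "z": .., "turn": ..}, ...]. A call has 1 to 12 rows; each row shifts and turns the commanded pose from where the row before left it, along the tool's axes as they then stand; what a row does not reach is not made up. A row lasts 1/10 s, in which the tool goes at most 50 mm and 8.59 degrees, less where a joint would pass 70% of its speed; a pose out of reach is approached as far as the arm can. A call with a gripper value outside its range is refused whole. The fingers move at their own pace and stop on an object; the grip force is fixed at half the most. Time passes only in rows, so rows that do not move let the fingers close. It gives the time, the measured TCP pose, the force, the opening and the grip force at its end, in the units of the state.
- env.read_state(): the state, without advancing time (a new reading comes with each control period).
- vision.get_image(name): name is "scene" or "top" or "wrist"; returns (picture, depth): 420x560x3 uint8, red, green, blue; 420x560 float32, m along the optical axis (not along the pixel's ray), 0 where there is no reading.
- vision.camera_params(name): a dict with "intrinsics" (3x3 intrinsics, pixels), "R" (3x3) and "t" (3): a world point X has camera coordinates R X + t; the wrist camera has in their place "tool_from_camera" (4x4, takes a point from camera to tool coordinates, whose origin is the TCP and whose axes are the flange's). Camera axes: x right, y down, z forward; pixel columns grow to the right and rows downward; lengths in m; the calibration is good to about 2 mm. A picture is of the moment at which its call begins: read the wrist's pose just before it. camera_params takes no time and is no camera call.
- job.finish_job(): hands the job in; it is judged then, once.
Trained networks look in the newest picture that a camera, given by its name, has taken for a name from the list of things; names that differ only in an ending like _2 or _b are one class to them, and where a whole thing is asked for, a point or a joint stands for the part that bears it (a point fixed in the world has none). Each returns a list of dicts, best first, with "confidence" (0 to 1); they miss things now and then, are a little off and sometimes report something else, mostly with a low value. They report only what shows in the picture. A call takes as long as a camera call.
- vision.silhouettes(camera, target): "region" (420x560 bool, what is visible of it) and "location" ([column, row] in pixels, amid what is visible of it).
The state is a dict: "time_s": time; "q": joint angles; "joint_vel": joint speeds; "tau": joint torques, N m; "tcp_pos": TCP position; "orientation": TCP orientation; "contact_force": force on the tool from outside, world axes, zero at the start; "moment": the same for the moment, N m; "gripper_width": opening from 0.0 (shut) to 1.0 (fully open); "gripper_force": force on a finger pad.
Only numpy, scipy, OpenCV 4.12 (cv2) and the standard library are available. Lean on these libraries where they do the work, as an engineer would, in place of code of your own. Each camera call takes 0.05 s, during which the arm holds its last target. There are 200 camera calls.

### The job

Re-zero the pigment mill: turn its adjustment ring clockwise until you feel the burrs touch, without forcing it, then back it off exactly four clicks and let go. Then lock the setting by pressing the red plunger beside the ring fully down, and leave everything else on the bench where it is.

Things in the scene. Friction and masses are not known exactly. Their poses are not given: they have to be found in the camera images.
- mill: White pigment mill bolted to the bench, 95 mm across, on a grey base plate 130 mm (x) by 250 mm (y, -85 to +165). Origin: bench level on the vertical grinding axis, z up. White casting to z = 85 mm, on it the black zero ring (z 85 to 93) and the silver adjustment ring (z 93 to 127) with an amber dome (42 mm across, to z = 140) that turns with it. The red plunger stands at y = +120 mm.
- ring_grip (a point): On the axis of the silver adjustment ring at the height to grip it: 117 mm above the bench, 24 mm above the ring's underside. The ring is round and knurled, 60 mm across: grip it across any diameter, held by friction (50 N is ample). Clockwise seen from above closes the mill. Site z is up, x points from the axis to the ring's red mark.
- ring_mark (a point): Red mark on the adjustment ring's top edge, 28 mm from the axis; turns with the ring.
- zero_mark (a point): Red tick (0) on the black zero ring, 84 mm across, under the adjustment ring; 37 mm from the axis, z = 93 mm; white ticks at every click. Closing first clicks the ring down to 0 (it starts 1 or 2 clicks open), then drags the zero ring along for 0.2 to 0.8 rad until the burrs touch; the drag is steady, 0.2 N m or so while moving, little of it standing still. It stays behind on backing off.
- clicks (a joint): Angle of the adjustment ring from the zero ring's red tick, rad, 0 to 2.36, growing counter-clockwise from above (opening). 24 clicks to a turn: a stop every 0.2618 rad, so four clicks is 1.047. Passing a click takes about 0.1 N m; let go between two stops, the ring settles into one. After touching, the zero ring marks the touch, so this reads the opening from there.
- upper_burr: Upper burr, hidden inside the mill, turns with the adjustment ring; on the axis, about 63 mm above the bench. The burrs count as touching at 5 N between them (0.15 N m above the drag, 0.05 rad past first contact) and are damaged at 25 N (0.75 N m above the drag, 0.25 rad past first contact).
- lower_burr: Fixed lower burr, hidden inside the mill, on the axis 60 mm above the bench. Its wear, and so the ring angle at which the burrs touch, differs each time and cannot be seen, only felt: from first contact the torque to turn the ring on rises above the steady drag by 3 N m per rad, and this stays when standing still.
- lock (a joint): Red locking plunger on the mill's base plate, 22 mm across: 0 is up, 0.012 m fully down. It stays where it is left; pushing it takes about 5 N until it bottoms.
- lock_top (a point): Centre of the plunger's flat top, 84 mm above the bench when up. It is 120 mm from the ring's axis.
- jar_ochre: Bystander: closed pigment jar, ochre, 48 mm across, 60 mm tall, white cap; origin at the centre of its underside.
- jar_green: Bystander: closed pigment jar, grey-green, 48 mm across, 60 mm tall, white cap; origin at the centre of its underside.
- dish: Bystander: open white ceramic dish, 90 mm across, 30 mm tall; origin at the centre of its underside.
- spatula: Bystander: spatula about 200 mm long, lying flat; origin at the centre of its underside.
- brush: Bystander: brush about 180 mm long, lying flat; origin at the centre of its underside.
- vase: Bystander: green openwork bronze vase, 120 mm across, 165 mm tall, with one handle; origin at the centre of its underside.
- solvent: Bystander: brown glass bottle, 60 mm across, 150 mm tall; origin at the centre of its underside.

How it is judged:
On the way, in this order (a step that is already met when the one before it is completed fails the run):
1. the burrs touch (at least 5 N between them) (contact force between upper_burr and lower_burr above 5 N), for 0.2 s.
2. the ring rests four clicks open (within 0.4 click) (value of joint clicks between 0.94248 and 1.15192 rad), for 0.2 s.
3. the locking plunger is down (at least 10 of its 12 mm) (value of joint lock above 0.01 m), for 0.1 s.
At the end, for the whole second after the job is handed in: The ring stands four clicks (within 0.4 click, 0.1 rad) open from the position where the burrs touched, let go and at rest, and the red plunger is down at least 10 mm of its 12 mm (all of step 2 and value of joint lock above 0.01 m and velocity of joint clicks between -0.1 and 0.1 rad/s).
It fails at once if the burrs are forced together with more than 25 N (contact force between upper_burr and lower_burr above 25 N).
It fails at once if another thing on the bench (jars, dish, spatula, brush, vase, bottle) is moved more than 30 mm (distance of any of jar_ochre, jar_green, dish, spatula, brush, vase, solvent from where it was at the start of the episode above 0.03 m).
It fails at once if a jar, the dish, the vase or the bottle is tipped (angle between any of jar_ochre, jar_green, dish, vase, solvent's own z axis and vertical above 0.5 rad).
It also fails if it takes over 64 s, if anything falls off the work surface, if the arm or the gripper's body presses on something with over 40 N, if the wrist force passes 120 N, or if a joint passes its speed limit or range.

## Working session

There is one attempt and no reset: what is moved stays moved. The work goes in short steps, Python scripts to look and compute and a shell command to move; the robot and the scene stay as the last step left them, time stands still between calls to the robot, and variables do not carry over. Pictures are saved under pics/ and viewed, at most 10 in all, crops included, and the job is handed in when it is done.

```bash
ls; mkdir -p pics
cat > h.py <<'E'
import numpy as np, cv2
from rig import env, vision, job
def snap(n,f):
    p,d=vision.get_image(n); cv2.imwrite('pics/'+f,p[:,:,::-1]); return p,d
def world(n,u,v,z):
    """fixed camera: depth z along axis"""
    c=vision.camera_params(n);K=np.array(c['intrinsics']);x=np.linalg.solve(K,np.array([u,v,1.]))*z
    return np.array(c['R']).T@(x-np.array(c['t']))
def cloud(n,d):
    c=vision.camera_params(n);K=np.array(c['intrinsics']);v,u=np.mgrid[:420,:560]
    X=np.stack([(u-K[0,2])/K[0,0]*d,(v-K[1,2])/K[1,1]*d,d],-1)
    return (X-np.array(c['t']))@np.array(c['R'])
E
python3 - <<'E'
from h import *
print(env.read_state())
for n in ('top','scene'):
    p,d=snap(n,n+'0.png'); P=cloud(n,d)
    for t in ('ring_grip','ring_mark','zero_mark','lock_top','mill'):
        for s in vision.silhouettes(n,t)[:2]:
            r=s['region']&(d>0); print(n,t,round(s['confidence'],2),s['location'],r.sum(),np.median(P[r],0).round(4),P[r].max(0).round(3))
E
```

```text
pics
{'time_s': 0.0, 'q': array([-1.43432870e+00,  2.63537842e-01, -4.89187258e-02,  1.25936826e+00,
       -1.52190367e-05,  1.41549215e+00]), 'joint_vel': array([-0.00018486,  0.00043222,  0.00073335,  0.00093501, -0.00048537,
        0.00083028]), 'tau': array([-2.39457877e-03, -6.37614369e+01,  3.84572983e+01,  1.37307920e-02,
       -4.04659738e-05,  2.87876321e-05]), 'tcp_pos': array([ 0.15097211, -0.50257562,  0.24482403]), 'orientation': array([-5.14300145e-04,  9.89377380e-01,  1.45368963e-01, -2.76588904e-06]), 'contact_force': array([ 0.36034104,  0.53474935, -0.01289651]), 'moment': array([-0.02078591, -0.03155028,  0.00801038]), 'gripper_force': 0.0, 'gripper_width': 0.9986691251436108}
top ring_grip 0.68 [287.9, 214.7] 496 [0.5764 0.0166 0.1278] [0.61  0.046 0.142]
top ring_grip 0.58 [333.3, 183.4] 309 [ 0.6919 -0.0893  0.0576] [ 0.721 -0.067  0.065]
top ring_mark 0.72 [282.0, 211.3] 459 [0.5765 0.0168 0.1283] [0.609 0.046 0.142]
top ring_mark 0.45 [329.2, 184.9] 330 [ 0.6923 -0.0892  0.0573] [ 0.742 -0.067  0.065]
top zero_mark 0.87 [287.8, 214.5] 803 [0.5732 0.016  0.1247] [0.62  0.058 0.142]
top lock_top 0.54 [243.0, 212.8] 37 [0.567  0.1351 0.0821] [0.576 0.142 0.086]
top mill 0.77 [270.5, 219.0] 4078 [0.5665 0.0546 0.0184] [0.65  0.184 0.142]
top mill 0.74 [287.7, 214.8] 858 [0.5736 0.0152 0.1237] [0.622 0.06  0.142]
scene ring_grip 0.7 [286.5, 210.2] 394 [0.592  0.0058 0.1265] [0.611 0.043 0.142]
scene ring_mark 0.73 [289.2, 207.6] 432 [0.5912 0.0062 0.1264] [0.611 0.055 0.142]
scene ring_mark 0.65 [344.1, 164.9] 422 [0.4883 0.3879 0.0041] [0.559 0.44  0.025]
scene zero_mark 0.76 [289.8, 211.8] 627 [0.5942 0.0032 0.1137] [0.623 0.056 0.142]
scene lock_top 0.61 [289.9, 212.7] 643 [0.5942 0.0038 0.1136] [0.623 0.149 0.142]
scene lock_top 0.5 [312.6, 199.3] 52 [0.5749 0.1314 0.0786] [0.584 0.144 0.087]
scene mill 0.58 [288.5, 208.1] 434 [0.5904 0.0062 0.1263] [0.611 0.124 0.142]
```

View pics/top0.png

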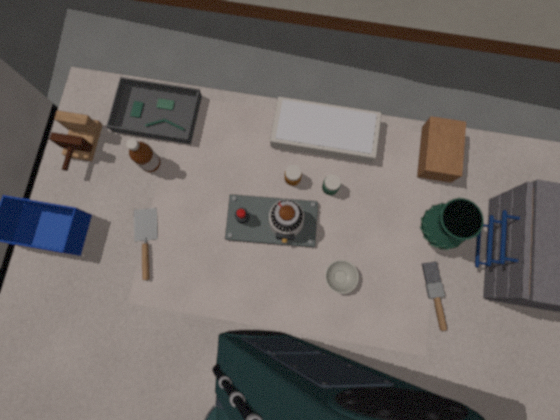

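View pics/scene0.png

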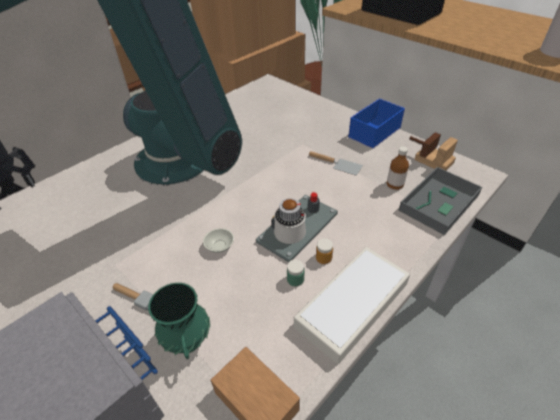

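The top view shows the mill ring at about (287,215) and the red plunger at (242,213), with the jars behind the mill and the dish to the right of it. Next I'll fit the axis and turn the wrist away from its range limit.

```bash
cat >> h.py <<'E'
def circ(P):
    A=np.c_[2*P[:,:2],np.ones(len(P))];b=(P[:,:2]**2).sum(1);s=np.linalg.lstsq(A,b,rcond=None)[0]
    return s[:2],np.sqrt(s[2]+s[0]**2+s[1]**2)
def totool(dx):
    from scipy.spatial.transform import Rotation as R
    o=env.read_state()['orientation'];return R.from_quat(np.r_[o[1:],o[0]]).inv().apply(dx)*1000
E
python3 -m jog '[{"turn":-8},{"turn":-8},{"turn":-8},{"turn":-8},{"turn":-8},{"turn":-8},{"turn":-8},{"turn":-8},{"turn":-8},{"turn":-8},{"turn":-8},{"turn":-8}]'
python3 - <<'E'
from h import *
for n in ('top','scene'):
    d=vision.get_image(n)[1]; P=cloud(n,d); Q=P[np.hypot(P[...,0]-.577,P[...,1]-.016)<.07]
    for lo,hi in ((.122,.131),(.132,.145),(.1,.145)):
        q=Q[(Q[:,2]>lo)&(Q[:,2]<hi)]; 
        c,r=cv2.minEnclosingCircle(q[:,:2].astype('f4')); print(n,lo,len(q),q[:,:2].mean(0).round(4),np.round(c,4),round(r,4))
    r=[s for s in vision.silhouettes(n,'lock_top') if s['region'].sum()<200]
    for s in r:
        q=P[s['region']&(d>0)]; q=q[q[:,2]>.08]; print('lock',q.mean(0).round(4),len(q))
s=env.read_state();print(s['q'].round(3),totool(np.array([.575,.016,.245])-s['tcp_pos']).round(1))
E
```

```text
top 0.122 258 [0.5789 0.0165] [0.5802 0.0166] 0.0307
top 0.132 186 [0.5793 0.0169] [0.5804 0.0169] 0.0198
top 0.1 487 [0.5775 0.0166] [0.5802 0.0166] 0.0307
lock [0.5702 0.1358 0.0825] 48
scene 0.122 158 [0.5869 0.0102] [0.5815 0.0161] 0.0311
scene 0.132 109 [0.583  0.0145] [0.581  0.0162] 0.0196
scene 0.1 396 [0.5887 0.0086] [0.5818 0.0155] 0.0314
lock [0.5728 0.1352 0.0832] 26
[-1.434  0.263 -0.048  1.259  0.     1.416] [ 5.553e+02 -3.749e+02  3.000e-01]schema error: expected keys fingers, x, y, z, turn
```

```bash
python3 -m jog '[{"fingers":0,"x":0,"y":0,"z":0,"turn":-8},{"fingers":0,"x":0,"y":0,"z":0,"turn":-8},{"fingers":0,"x":0,"y":0,"z":0,"turn":-8},{"fingers":0,"x":0,"y":0,"z":0,"turn":-8},{"fingers":0,"x":0,"y":0,"z":0,"turn":-8},{"fingers":0,"x":0,"y":0,"z":0,"turn":-8},{"fingers":0,"x":0,"y":0,"z":0,"turn":-8},{"fingers":0,"x":0,"y":0,"z":0,"turn":-8},{"fingers":0,"x":0,"y":0,"z":0,"turn":-8},{"fingers":0,"x":0,"y":0,"z":0,"turn":-8},{"fingers":0,"x":0,"y":0,"z":0,"turn":-8},{"fingers":0,"x":0,"y":0,"z":0,"turn":-8}]'
python3 - <<'E'
from h import *
s=env.read_state();print(s['q'].round(3),totool(np.array([.580,.0166,.245])-s['tcp_pos']).round(1))
E
```

```text
time_s: 2.0
tcp_pos: [0.151, -0.5028, 0.2453]
orientation: [-0.0, 0.552, 0.834, 0.0]
contact_force: [-0.2, -0.3, 0.3]
gripper_width: 0.999
gripper_force: 0.0
[-1.434  0.263 -0.048  1.259  0.    -0.266] [3.100e+02 5.981e+02 3.000e-01]
```

```bash
python3 -m jog '[{"fingers":0,"x":10,"y":18,"z":0,"turn":0},{"fingers":0,"x":20,"y":38,"z":0,"turn":0},{"fingers":0,"x":20,"y":38,"z":0,"turn":0},{"fingers":0,"x":20,"y":38,"z":0,"turn":0},{"fingers":0,"x":20,"y":38,"z":0,"turn":0},{"fingers":0,"x":20,"y":38,"z":0,"turn":0},{"fingers":0,"x":20,"y":38,"z":0,"turn":0},{"fingers":0,"x":20,"y":38,"z":0,"turn":0},{"fingers":0,"x":20,"y":38,"z":0,"turn":0},{"fingers":0,"x":20,"y":38,"z":0,"turn":0},{"fingers":0,"x":20,"y":38,"z":0,"turn":0},{"fingers":0,"x":20,"y":38,"z":0,"turn":0}]'
python3 -m jog '[{"fingers":0,"x":20,"y":40,"z":0,"turn":0},{"fingers":0,"x":20,"y":40,"z":0,"turn":0},{"fingers":0,"x":20,"y":40,"z":0,"turn":0},{"fingers":0,"x":10,"y":20,"z":0,"turn":0},{"fingers":0,"x":10,"y":20,"z":0,"turn":0},{"fingers":0,"x":0,"y":0,"z":0,"turn":0},{"fingers":0,"x":0,"y":0,"z":0,"turn":0}]'
python3 - <<'E'
from h import *
s=env.read_state();print(s['q'].round(3),s['moment'],totool(np.array([.580,.0166,.245])-s['tcp_pos']).round(1))
p,d=snap('wrist','w0.png')
T=np.array(vision.camera_params('wrist')['tool_from_camera']);K=np.array(vision.camera_params('wrist')['intrinsics'])
from scipy.spatial.transform import Rotation as R
o=s['orientation'];Rt=R.from_quat(np.r_[o[1:],o[0]]).as_matrix()
v,u=np.mgrid[:420,:560];X=np.stack([(u-K[0,2])/K[0,0]*d,(v-K[1,2])/K[1,1]*d,d],-1)
P=(X@T[:3,:3].T+T[:3,3])@Rt.T+s['tcp_pos']
m=(d>0)&(np.hypot(P[...,0]-.58,P[...,1]-.0166)<.045)
for lo,hi in ((.123,.130),(.132,.145)):
    q=P[m&(P[...,2]>lo)&(P[...,2]<hi)]; print(len(q))
    if len(q)>10:
        c,r=cv2.minEnclosingCircle(q[:,:2].astype('f4')); print(np.round(c,4),round(r,4),q.mean(0))
E
```

```text
time_s: 3.2
tcp_pos: [0.4649, -0.1198, 0.2455]
orientation: [0.0, 0.555, 0.832, 0.0]
contact_force: [1.3, -1.4, -0.1]
gripper_width: 1.0
gripper_force: 0.0
time_s: 3.9
tcp_pos: [0.5806, 0.0139, 0.2452]
orientation: [-0.0, 0.554, 0.832, -0.0]
contact_force: [-1.0, 0.1, 0.3]
gripper_width: 1.001
gripper_force: 0.0
[-0.116  0.361  0.096  1.307 -0.     1.059] [-0.03524274  0.08705422 -0.03153339] [2.7 0.5 0.2]
3036
[0.5787 0.0172] 0.0308 [0.57721307 0.02025981 0.12759931]
2658
[0.5784 0.0174] 0.0204 [0.5777129  0.01889191 0.13765648]
```

View pics/w0.png

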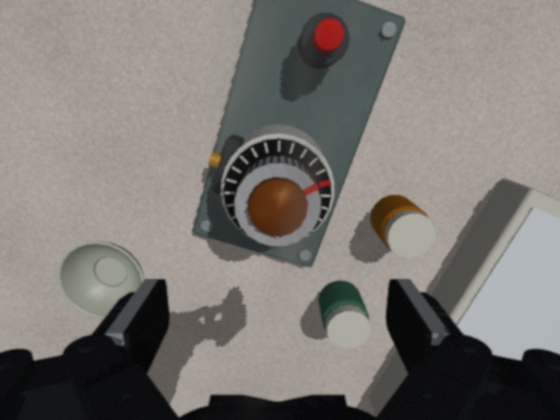

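The wrist view shows the ring at (278,205), with its red mark near (317,188) close to the zero tick, and the plunger at (328,36). The fingers have clear space on both sides. I'll centre over the ring, descend and close.

```bash
cat > m.py <<'E'
import sys,numpy as np
from rig import env
s=env.read_state();o=s['orientation'];yaw=np.degrees(2*np.arctan2(o[2],o[1]))%360
print('t %.2f yaw %.2f q6 %.3f mz %.3f m %s F %s tcp %s w %.3f tau6 %.3f'%(s['time_s'],yaw,s['q'][5],s['moment'][2],s['moment'][:2].round(2),s['contact_force'].round(1),s['tcp_pos'].round(4),s['gripper_width'],s['tau'][5]))
sys.exit(len(sys.argv)>1 and s['moment'][2]>float(sys.argv[1]))
E
python3 -m jog '[{"fingers":0,"x":3,"y":0,"z":10,"turn":0},{"fingers":0,"x":0,"y":0,"z":25,"turn":0},{"fingers":0,"x":0,"y":0,"z":25,"turn":0},{"fingers":0,"x":0,"y":0,"z":25,"turn":0},{"fingers":0,"x":0,"y":0,"z":20,"turn":0},{"fingers":0,"x":0,"y":0,"z":15,"turn":0},{"fingers":0,"x":0,"y":0,"z":10,"turn":0},{"fingers":0,"x":0,"y":0,"z":4,"turn":0},{"fingers":0,"x":0,"y":0,"z":0,"turn":0},{"fingers":0,"x":0,"y":0,"z":0,"turn":0},{"fingers":0,"x":0,"y":0,"z":0,"turn":0}]' | tail -3 ; python3 m.py
python3 -m jog '[{"fingers":255,"x":0,"y":0,"z":0,"turn":0},{"fingers":255,"x":0,"y":0,"z":0,"turn":0},{"fingers":255,"x":0,"y":0,"z":0,"turn":0},{"fingers":255,"x":0,"y":0,"z":0,"turn":0},{"fingers":255,"x":0,"y":0,"z":0,"turn":0},{"fingers":255,"x":0,"y":0,"z":0,"turn":0},{"fingers":255,"x":0,"y":0,"z":0,"turn":0},{"fingers":255,"x":0,"y":0,"z":0,"turn":0}]'; python3 m.py
```

```text
contact_force: [0.2, 0.1, -0.1]
gripper_width: 0.998
gripper_force: 0.0
t 5.05 yaw 112.71 q6 1.062 mz 0.009 m [-0.03 -0.05] F [ 0.2  0.1 -0.1] tcp [0.5803 0.016  0.112 ] w 0.998 tau6 0.002
time_s: 5.85
tcp_pos: [0.5798, 0.016, 0.112]
orientation: [0.0, 0.554, 0.833, -0.0]
contact_force: [-3.9, -0.6, 10.0]
gripper_width: 0.686
gripper_force: 62.3
t 5.85 yaw 112.72 q6 1.062 mz 0.025 m [-0.14  0.82] F [-3.9 -0.6 10. ] tcp [0.5798 0.016  0.112 ] w 0.686 tau6 0.008
```

```bash
python3 -m jog '[{"fingers":255,"x":0,"y":0,"z":0,"turn":2},{"fingers":255,"x":0,"y":0,"z":0,"turn":2},{"fingers":255,"x":0,"y":0,"z":0,"turn":2}]' >/dev/null; python3 m.py 0.35 && python3 -m jog '[{"fingers":255,"x":0,"y":0,"z":0,"turn":2},{"fingers":255,"x":0,"y":0,"z":0,"turn":2},{"fingers":255,"x":0,"y":0,"z":0,"turn":2}]' >/dev/null; python3 m.py 0.35 && python3 -m jog '[{"fingers":255,"x":0,"y":0,"z":0,"turn":2},{"fingers":255,"x":0,"y":0,"z":0,"turn":2},{"fingers":255,"x":0,"y":0,"z":0,"turn":2}]' > /dev/null; python3 m.py
python3 -m jog '[{"fingers":255,"x":0,"y":0,"z":0,"turn":0}]' >/dev/null; python3 m.py
python3 -m jog '[{"fingers":255,"x":0,"y":0,"z":0,"turn":0}]' >/dev/null; python3 m.py
```

```text
t 6.15 yaw 106.64 q6 1.168 mz 0.055 m [-0.3   1.06] F [-5.1 -0.5  9.8] tcp [0.5797 0.0159 0.112 ] w 0.685 tau6 -0.679
t 6.15 yaw 106.64 q6 1.168 mz 0.055 m [-0.3   1.06] F [-5.1 -0.5  9.8] tcp [0.5797 0.0159 0.112 ] w 0.685 tau6 -0.679
t 6.15 yaw 106.64 q6 1.168 mz 0.055 m [-0.3   1.06] F [-5.1 -0.5  9.8] tcp [0.5797 0.0159 0.112 ] w 0.685 tau6 -0.679
t 6.25 yaw 106.64 q6 1.168 mz -0.015 m [-0.28  0.97] F [-4.9 -0.9 10.5] tcp [0.5797 0.0159 0.112 ] w 0.687 tau6 0.566
t 6.35 yaw 106.71 q6 1.166 mz 0.034 m [-0.25  0.94] F [-4.3 -0.8  9.8] tcp [0.5797 0.0159 0.112 ] w 0.689 tau6 0.051False
False
```

```bash
sed -i 's/sys.exit(\(.*\))$/sys.exit(int(\1))/' m.py
python3 -m jog '[{"fingers":255,"x":0,"y":0,"z":0,"turn":2},{"fingers":255,"x":0,"y":0,"z":0,"turn":2},{"fingers":255,"x":0,"y":0,"z":0,"turn":2}]' >/dev/null; python3 m.py 0.35 && python3 -m jog '[{"fingers":255,"x":0,"y":0,"z":0,"turn":2},{"fingers":255,"x":0,"y":0,"z":0,"turn":2},{"fingers":255,"x":0,"y":0,"z":0,"turn":2}]' >/dev/null && python3 m.py 0.35 && python3 -m jog '[{"fingers":255,"x":0,"y":0,"z":0,"turn":2},{"fingers":255,"x":0,"y":0,"z":0,"turn":2}]' > /dev/null && python3 m.py 0.35 && python3 -m jog '[{"fingers":255,"x":0,"y":0,"z":0,"turn":2},{"fingers":255,"x":0,"y":0,"z":0,"turn":2}]' > /dev/null && python3 m.py
python3 -m jog '[{"fingers":255,"x":0,"y":0,"z":0,"turn":0}]' >/dev/null; python3 m.py
python3 -m jog '[{"fingers":255,"x":0,"y":0,"z":0,"turn":0}]' >/dev/null; python3 m.py
```

```text
t 6.65 yaw 100.63 q6 1.272 mz -0.004 m [-0.3   1.15] F [-5.  -1.7 10. ] tcp [0.5796 0.0159 0.112 ] w 0.691 tau6 -0.734
t 6.95 yaw 94.64 q6 1.377 mz 0.205 m [-0.37  1.31] F [-6.4 -2.3 10.9] tcp [0.5794 0.0159 0.1119] w 0.686 tau6 -0.513
t 7.15 yaw 90.64 q6 1.447 mz 0.226 m [-0.36  1.51] F [-7.4 -0.8 11.7] tcp [0.5794 0.0159 0.1119] w 0.682 tau6 -0.517
t 7.35 yaw 86.64 q6 1.517 mz 0.209 m [-0.39  1.56] F [-8.  -2.9 12.5] tcp [0.5793 0.0159 0.1119] w 0.685 tau6 -0.517
t 7.45 yaw 86.64 q6 1.517 mz -0.044 m [-0.37  1.53] F [-7.3 -2.2 11.6] tcp [0.5792 0.0159 0.1119] w 0.688 tau6 0.541
t 7.55 yaw 86.70 q6 1.515 mz -0.029 m [-0.38  1.59] F [-7.9 -1.6 11.8] tcp [0.5792 0.0159 0.1119] w 0.688 tau6 0.010
```

```bash
python3 -m jog '[{"fingers":255,"x":0,"y":0,"z":0,"turn":2},{"fingers":255,"x":0,"y":0,"z":0,"turn":2}]' >/dev/null; python3 m.py 0.32 && python3 -m jog '[{"fingers":255,"x":0,"y":0,"z":0,"turn":2},{"fingers":255,"x":0,"y":0,"z":0,"turn":2}]' >/dev/null && python3 m.py 0.32 && python3 -m jog '[{"fingers":255,"x":0,"y":0,"z":0,"turn":2},{"fingers":255,"x":0,"y":0,"z":0,"turn":2}]' > /dev/null && python3 m.py 0.32 && python3 -m jog '[{"fingers":255,"x":0,"y":0,"z":0,"turn":2},{"fingers":255,"x":0,"y":0,"z":0,"turn":2}]' > /dev/null && python3 m.py 0.32 && python3 -m jog '[{"fingers":255,"x":0,"y":0,"z":0,"turn":2},{"fingers":255,"x":0,"y":0,"z":0,"turn":2}]' > /dev/null && python3 m.py 0.32
python3 -m jog '[{"fingers":255,"x":0,"y":0,"z":0,"turn":0}]' >/dev/null; python3 m.py
python3 -m jog '[{"fingers":255,"x":0,"y":0,"z":0,"turn":0}]' >/dev/null; python3 m.py
```

```text
t 7.75 yaw 82.65 q6 1.586 mz 0.211 m [-0.37  1.64] F [-7.3 -2.5 12.8] tcp [0.5792 0.0159 0.1119] w 0.685 tau6 -0.573
t 7.95 yaw 78.64 q6 1.656 mz 0.212 m [-0.31  1.78] F [-9.  -1.3 12.3] tcp [0.5791 0.0159 0.112 ] w 0.685 tau6 -0.516
t 8.15 yaw 74.64 q6 1.726 mz 0.237 m [-0.31  1.9 ] F [-9.  -1.4 13.2] tcp [0.579  0.0159 0.1119] w 0.685 tau6 -0.515
t 8.35 yaw 70.64 q6 1.796 mz 0.213 m [-0.32  1.95] F [-9.6 -1.2 13.6] tcp [0.5789 0.016  0.1119] w 0.684 tau6 -0.515
t 8.55 yaw 66.65 q6 1.866 mz 0.320 m [-0.26  2.05] F [-10.4  -1.   13.1] tcp [0.5788 0.016  0.1119] w 0.689 tau6 -0.435
t 8.65 yaw 66.65 q6 1.866 mz 0.033 m [-0.28  2.01] F [-9.8 -1.3 13.4] tcp [0.5788 0.016  0.1119] w 0.687 tau6 0.624
t 8.75 yaw 66.71 q6 1.864 mz 0.075 m [-0.28  2.07] F [-10.   -1.3  13.8] tcp [0.5789 0.016  0.1119] w 0.685 tau6 0.092
```

```bash
python3 -m jog '[{"fingers":255,"x":0,"y":0,"z":0,"turn":1},{"fingers":255,"x":0,"y":0,"z":0,"turn":1}]' >/dev/null; python3 m.py 0.55 && python3 -m jog '[{"fingers":255,"x":0,"y":0,"z":0,"turn":1}]' >/dev/null && python3 m.py
python3 -m jog '[{"fingers":255,"x":0,"y":0,"z":0,"turn":0}]' >/dev/null; python3 m.py
python3 -m jog '[{"fingers":255,"x":0,"y":0,"z":0,"turn":0},{"fingers":255,"x":0,"y":0,"z":0,"turn":0}]' >/dev/null; python3 m.py
python3 -m jog '[{"fingers":255,"x":0,"y":0,"z":0,"turn":0}]' >/dev/null; python3 m.py
```

```text
t 8.95 yaw 64.70 q6 1.900 mz 0.307 m [-0.3   2.11] F [-10.3  -1.4  13.9] tcp [0.5788 0.016  0.1119] w 0.680 tau6 -0.025
t 9.05 yaw 63.70 q6 1.917 mz 0.414 m [-0.25  2.05] F [-10.2  -1.1  14. ] tcp [0.5788 0.016  0.1119] w 0.687 tau6 0.039
t 9.15 yaw 63.70 q6 1.917 mz 0.284 m [-0.29  2.02] F [-10.6  -1.2  13.3] tcp [0.5788 0.016  0.1119] w 0.684 tau6 0.535
t 9.35 yaw 63.73 q6 1.917 mz 0.207 m [-0.29  2.03] F [-10.6  -0.9  14.3] tcp [0.5788 0.016  0.1119] w 0.686 tau6 0.209
t 9.45 yaw 63.73 q6 1.917 mz 0.165 m [-0.26  2.06] F [-10.8  -1.4  13.7] tcp [0.5788 0.016  0.1119] w 0.685 tau6 0.208
```

```bash
python3 -m jog '[{"fingers":255,"x":0,"y":0,"z":0,"turn":1},{"fingers":255,"x":0,"y":0,"z":0,"turn":1}]' >/dev/null; python3 m.py
python3 -m jog '[{"fingers":255,"x":0,"y":0,"z":0,"turn":0}]' >/dev/null; python3 m.py
python3 -m jog '[{"fingers":255,"x":0,"y":0,"z":0,"turn":0},{"fingers":255,"x":0,"y":0,"z":0,"turn":0}]' >/dev/null; python3 m.py
python3 -m jog '[{"fingers":255,"x":0,"y":0,"z":0,"turn":0}]' >/dev/null; python3 m.py
```

```text
t 9.65 yaw 61.71 q6 1.952 mz 0.530 m [-0.28  2.07] F [-11.2  -0.7  14. ] tcp [0.5788 0.016  0.1119] w 0.684 tau6 0.093
t 9.75 yaw 61.71 q6 1.952 mz 0.338 m [-0.27  2.09] F [-11.1  -1.3  14.2] tcp [0.5788 0.016  0.1119] w 0.687 tau6 0.612
t 9.95 yaw 61.74 q6 1.951 mz 0.281 m [-0.23  2.09] F [-10.9  -0.9  14.6] tcp [0.5788 0.016  0.1119] w 0.684 tau6 0.291
t 10.05 yaw 61.74 q6 1.951 mz 0.262 m [-0.27  2.06] F [-10.4  -0.6  14.2] tcp [0.5788 0.016  0.1119] w 0.684 tau6 0.290
```

```bash
python3 -m jog '[{"fingers":255,"x":0,"y":0,"z":0,"turn":-3},{"fingers":255,"x":0,"y":0,"z":0,"turn":-4},{"fingers":255,"x":0,"y":0,"z":0,"turn":-4},{"fingers":255,"x":0,"y":0,"z":0,"turn":-4},{"fingers":255,"x":0,"y":0,"z":0,"turn":-4},{"fingers":255,"x":0,"y":0,"z":0,"turn":-4},{"fingers":255,"x":0,"y":0,"z":0,"turn":-4},{"fingers":255,"x":0,"y":0,"z":0,"turn":-4}]' >/dev/null; python3 m.py
python3 -m jog '[{"fingers":255,"x":0,"y":0,"z":0,"turn":-4},{"fingers":255,"x":0,"y":0,"z":0,"turn":-4},{"fingers":255,"x":0,"y":0,"z":0,"turn":-4},{"fingers":255,"x":0,"y":0,"z":0,"turn":-4},{"fingers":255,"x":0,"y":0,"z":0,"turn":-4},{"fingers":255,"x":0,"y":0,"z":0,"turn":-4},{"fingers":255,"x":0,"y":0,"z":0,"turn":-3},{"fingers":255,"x":0,"y":0,"z":0,"turn":-2},{"fingers":255,"x":0,"y":0,"z":0,"turn":0},{"fingers":255,"x":0,"y":0,"z":0,"turn":0},{"fingers":255,"x":0,"y":0,"z":0,"turn":0},{"fingers":255,"x":0,"y":0,"z":0,"turn":0}]' >/dev/null; python3 m.py
```

```text
t 10.85 yaw 92.87 q6 1.408 mz -0.099 m [-0.3   1.28] F [-5.9 -0.7 10.9] tcp [0.5794 0.0159 0.112 ] w 0.682 tau6 1.348
t 12.05 yaw 121.72 q6 0.904 mz 0.008 m [-0.06  0.61] F [-3.1  0.3  8.4] tcp [0.58   0.0161 0.112 ] w 0.686 tau6 0.059
```

```bash
python3 -m jog '[{"fingers":0,"x":0,"y":0,"z":0,"turn":0},{"fingers":0,"x":0,"y":0,"z":0,"turn":0},{"fingers":0,"x":0,"y":0,"z":0,"turn":0},{"fingers":0,"x":0,"y":0,"z":0,"turn":0},{"fingers":0,"x":0,"y":0,"z":0,"turn":0},{"fingers":0,"x":0,"y":0,"z":0,"turn":0},{"fingers":0,"x":0,"y":0,"z":0,"turn":0}]' >/dev/null; python3 m.py
python3 -m jog '[{"fingers":0,"x":0,"y":0,"z":-5,"turn":0},{"fingers":0,"x":0,"y":0,"z":-15,"turn":0},{"fingers":0,"x":0,"y":0,"z":-25,"turn":0},{"fingers":0,"x":0,"y":0,"z":-25,"turn":0},{"fingers":0,"x":0,"y":0,"z":-25,"turn":0},{"fingers":0,"x":0,"y":0,"z":-15,"turn":0},{"fingers":0,"x":0,"y":0,"z":-5,"turn":0},{"fingers":0,"x":0,"y":0,"z":0,"turn":0},{"fingers":0,"x":0,"y":0,"z":0,"turn":0}]' >/dev/null; python3 m.py
python3 - <<'E'
from h import *
from scipy.spatial.transform import Rotation as R
s=env.read_state();p,d=vision.get_image('wrist')
c=vision.camera_params('wrist');T=np.array(c['tool_from_camera']);K=np.array(c['intrinsics'])
o=s['orientation'];Rt=R.from_quat(np.r_[o[1:],o[0]]).as_matrix()
v,u=np.mgrid[:420,:560];X=np.stack([(u-K[0,2])/K[0,0]*d,(v-K[1,2])/K[1,1]*d,d],-1)
P=(X@T[:3,:3].T+T[:3,3])@Rt.T+s['tcp_pos'];f=p.astype(int)
red=(f[...,0]>110)&(f[...,1]<60)&(f[...,2]<60)&(d>0)
n,l,st,ce=cv2.connectedComponentsWithStats(red.astype('u1'))
for i in range(1,n):
    q=P[l==i]
    if len(q)>8: print(len(q),ce[i].round(),np.median(q,0).round(4),np.degrees(np.arctan2(np.median(q[:,1])-.0165,np.median(q[:,0])-.579)).round(1))
top=red&(P[...,2]>.07)&(P[...,2]<.09)&(P[...,1]>.1)
if top.any(): print('lock',P[top].mean(0).round(4),cv2.minEnclosingCircle(P[top][:,:2].astype('f4')))
cv2.imwrite('pics/w1.png',cv2.resize(p[60:280,160:420,::-1],None,fx=2.7,fy=2.7,interpolation=2))
E
```

```text
t 12.75 yaw 121.72 q6 0.905 mz -0.000 m [-0.01  0.04] F [-0.6  0.8  0.2] tcp [0.5799 0.0161 0.1113] w 1.002 tau6 0.000
t 13.65 yaw 121.72 q6 0.904 mz 0.013 m [ 0.04 -0.02] F [-0.9 -0.2 -0.5] tcp [0.5796 0.0161 0.2255] w 1.000 tau6 -0.000
824 [359.  45.] [0.5676 0.1368 0.0836] 95.4
87 [314. 200.] [0.591  0.04   0.1285] 62.9
12 [323. 231.] [0.6178 0.0173 0.0943] 1.1
lock [0.5676 0.1368 0.0836] ((0.5674580335617065, 0.13699524104595184), 0.010646509937942028)
```

View pics/w1.png

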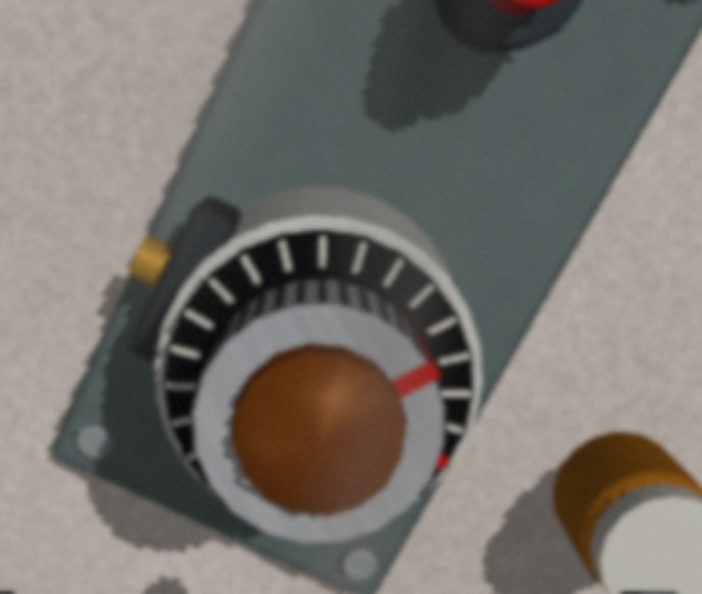

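The red mark sits at 62.9° and the red zero tick at about 1.1° (partly hidden), so the ring is four clicks open. Next comes the plunger at about (0.568, 0.137).

```bash
python3 -m jog '[{"fingers":255,"x":12,"y":6,"z":0,"turn":0},{"fingers":255,"x":24,"y":12,"z":0,"turn":0},{"fingers":255,"x":24,"y":12,"z":0,"turn":0},{"fingers":255,"x":24,"y":12,"z":0,"turn":0},{"fingers":255,"x":16,"y":8,"z":0,"turn":0},{"fingers":255,"x":8,"y":4,"z":0,"turn":0},{"fingers":255,"x":0,"y":0,"z":10,"turn":0},{"fingers":255,"x":0,"y":0,"z":25,"turn":0},{"fingers":255,"x":0,"y":0,"z":25,"turn":0},{"fingers":255,"x":0,"y":0,"z":25,"turn":0},{"fingers":255,"x":0,"y":0,"z":20,"turn":0},{"fingers":255,"x":0,"y":0,"z":10,"turn":0}]'
python3 -m jog '[{"fingers":255,"x":0,"y":0,"z":5,"turn":0},{"fingers":255,"x":0,"y":0,"z":3,"turn":0},{"fingers":255,"x":0,"y":0,"z":3,"turn":0},{"fingers":255,"x":0,"y":0,"z":2,"turn":0},{"fingers":255,"x":0,"y":0,"z":2,"turn":0},{"fingers":255,"x":0,"y":0,"z":2,"turn":0}]' ; python3 m.py
```

```text
time_s: 14.9
tcp_pos: [0.568, 0.1355, 0.1089]
orientation: [-0.001, 0.487, 0.873, -0.001]
contact_force: [0.4, 0.1, 0.1]
gripper_width: -0.003
gripper_force: 0.0
time_s: 15.5
tcp_pos: [0.5694, 0.1364, 0.0947]
orientation: [0.0, 0.487, 0.873, 0.0]
contact_force: [0.1, -0.3, 5.0]
gripper_width: 0.001
gripper_force: 2.5
t 15.50 yaw 121.72 q6 1.113 mz 0.016 m [-0.05  0.18] F [ 0.1 -0.3  5. ] tcp [0.5694 0.1364 0.0947] w 0.001 tau6 -0.001
```

```bash
python3 -m jog '[{"fingers":255,"x":0,"y":0,"z":2,"turn":0},{"fingers":255,"x":0,"y":0,"z":2,"turn":0},{"fingers":255,"x":0,"y":0,"z":2,"turn":0},{"fingers":255,"x":0,"y":0,"z":1,"turn":0},{"fingers":255,"x":0,"y":0,"z":0.5,"turn":0},{"fingers":255,"x":0,"y":0,"z":0.5,"turn":0}]' >/dev/null; python3 m.py
python3 -m jog '[{"fingers":255,"x":0,"y":0,"z":0.5,"turn":0},{"fingers":255,"x":0,"y":0,"z":0,"turn":0}]' >/dev/null; python3 m.py
```

```text
t 16.10 yaw 121.72 q6 1.113 mz -0.009 m [-0.   -0.29] F [ 0.7 -0.7  4.9] tcp [0.5693 0.1364 0.0864] w 0.001 tau6 0.000
t 16.30 yaw 121.72 q6 1.113 mz -0.002 m [-0.   -0.22] F [ 1.6 -0.   6.9] tcp [0.5693 0.1364 0.086 ] w -0.001 tau6 0.000
```

```bash
python3 -m jog '[{"fingers":255,"x":0,"y":0,"z":0.3,"turn":0},{"fingers":255,"x":0,"y":0,"z":0,"turn":0}]' >/dev/null; python3 m.py
python3 -m jog '[{"fingers":255,"x":0,"y":0,"z":0.3,"turn":0},{"fingers":255,"x":0,"y":0,"z":0,"turn":0}]' >/dev/null; python3 m.py
```

```text
t 16.50 yaw 121.72 q6 1.113 mz -0.019 m [-0.07  0.01] F [ 0.  -0.6  9.1] tcp [0.5694 0.1364 0.086 ] w 0.002 tau6 0.000
t 16.70 yaw 121.72 q6 1.113 mz 0.008 m [-0.05  0.33] F [-1.8 -0.6 14.9] tcp [0.5693 0.1364 0.0859] w -0.004 tau6 0.000
```

The plunger has bottomed: the force is rising while the height stays fixed. I'll retreat and check.

```bash
python3 -m jog '[{"fingers":255,"x":0,"y":0,"z":-3,"turn":0},{"fingers":255,"x":0,"y":0,"z":-10,"turn":0},{"fingers":255,"x":0,"y":0,"z":-25,"turn":0},{"fingers":255,"x":0,"y":0,"z":-30,"turn":0},{"fingers":255,"x":0,"y":0,"z":-30,"turn":0},{"fingers":255,"x":-20,"y":-10,"z":-20,"turn":0},{"fingers":255,"x":-40,"y":-20,"z":0,"turn":0},{"fingers":255,"x":-40,"y":-20,"z":0,"turn":0},{"fingers":255,"x":-15,"y":-8,"z":0,"turn":0},{"fingers":255,"x":0,"y":0,"z":0,"turn":0},{"fingers":255,"x":0,"y":0,"z":0,"turn":0}]'
python3 - <<'E'
from h import *
from scipy.spatial.transform import Rotation as R
s=env.read_state();p,d=vision.get_image('wrist')
c=vision.camera_params('wrist');T=np.array(c['tool_from_camera']);K=np.array(c['intrinsics'])
o=s['orientation'];Rt=R.from_quat(np.r_[o[1:],o[0]]).as_matrix()
v,u=np.mgrid[:420,:560];X=np.stack([(u-K[0,2])/K[0,0]*d,(v-K[1,2])/K[1,1]*d,d],-1)
P=(X@T[:3,:3].T+T[:3,3])@Rt.T+s['tcp_pos'];f=p.astype(int)
red=(f[...,0]>110)&(f[...,1]<60)&(f[...,2]<60)&(d>0)
n,l,st,ce=cv2.connectedComponentsWithStats(red.astype('u1'))
for i in range(1,n):
    q=P[l==i]
    if len(q)>8: print(len(q),ce[i].round(),np.median(q,0).round(4),np.degrees(np.arctan2(np.median(q[:,1])-.0165,np.median(q[:,0])-.579)).round(1))
cv2.imwrite('pics/w2.png',p[:,:,::-1])
E
```

```text
time_s: 17.8
tcp_pos: [0.5799, 0.0085, 0.2032]
orientation: [-0.0, 0.487, 0.873, 0.0]
contact_force: [-0.3, 0.1, 1.0]
gripper_width: 0.002
gripper_force: 0.0
950 [368.  31.] [0.5676 0.1368 0.0724] 95.4
124 [324. 199.] [0.5912 0.0397 0.1283] 62.3
```

View pics/w2.png

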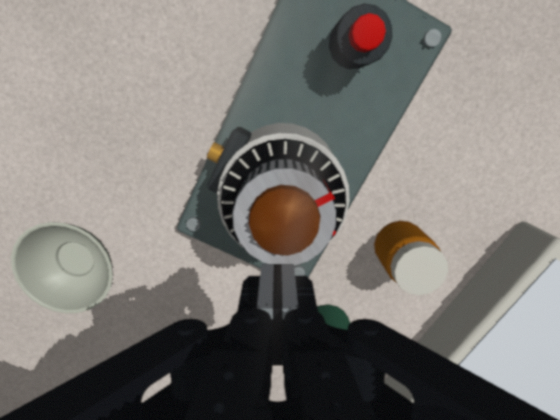

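The plunger top at (368,31) is now at z = 72 mm, so it is fully down. The ring mark at (324,199) hasn't moved, and the dish and ochre jar in view look undisturbed.

```bash
python3 -c "
from rig import job
print(job.finish_job())"
```

```text
the job is handed in; nothing more can be done
None
```

I closed the ring until the burrs touched (about 9 N, estimated from the wrist torque), backed it off four clicks, released it and pressed the plunger fully down; the job is handed in, but no verdict was returned.

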